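# Set up the slab-rolling board in a pottery room

## Robot

A 6-joint arm with a two-finger parallel gripper is mounted at the origin on the work surface. World frame = base frame: x ahead of the robot, y to its left, z up, the work surface at z = 0. Lengths are in m, angles in rad, forces in N, time in s.
With the tool pointing down it reaches from about 0.35 to 0.95 m from the base axis. Payload 17.4 kg.
Tool frame: the origin (TCP) lies where the fingers leave the gripper's body, on its centre line; the fingertips stand 84 mm ahead of it and the grasp point (between the pads) lies 65 mm ahead of it; z points along the fingers, y is the line along which they close (so a half turn about z gives the same grasp; the last joint's range is limited). The gripper opens to 93 mm and grips with 3 to 60 N. Pads are 15 mm wide; open, the fingers measure 128 mm over their backs; the gripper's body (75 mm by 188 mm) begins 65 mm behind the grasp point.
Start: joints at [1.068, 0.116, 1.442, -0, 1.584, -0.038], TCP at [0.303, 0.603, 0.303] pointing down, gripper open.
Joint ranges: [-2.83, 2.83], [-0.83, 2.19], [0.07, 2.5], [-1.14, 4.28], [0.01, 3], [-2.97, 2.97]. Speed limits (rad/s): [1.89, 1.89, 2.22, 3.14, 3.14, 3.14].

## Interface

Orientations are given as [roll, pitch, yaw] about the fixed x, y, z axes, in that order (R = Rz(yaw) Ry(pitch) Rx(roll)).
In Python, from station import bot, cams gives the robot as it stands. The module is installed in compiled form; this text tells all that it offers.
- The arm moves only by the tool drive_tool, never from a script. Its argument "commands" is one flat list of numbers, 6 for each row, row after row: the shift along the tool's x, y, z as a fraction of full scale, then the turn, a rotation vector about the tool's x, y, z as a fraction of full scale. In form: [tx, ty, tz, ax, ay, az, tx, ty, tz, ax, ay, az, ...]. A call has 1 to 10 rows; each row shifts and turns the commanded pose from where the row before left it, along the tool's axes as they then stand; what a row does not reach is not made up. Full scale, the value 1, is 0.02 m for a shift and 0.15 rad for a turn. A row lasts 1/8 s, in which the tool goes at most 62.5 mm and 10.7 degrees, less where a joint would pass 70% of its speed; a pose out of reach is approached as far as the arm can. A call with a number of a shift or a turn outside -1 to 1 is refused whole. A call with a gripper value outside its range is refused whole. "jaw" is the closure, from -1 (fully open) to 1 (shut), set as the call begins (left out, the last holds). The fingers move at their own pace and stop on an object; the grip force is fixed at half the most. Time passes only in rows, so rows that do not move let the fingers close. It gives the time, the measured TCP pose, the force, the opening and the grip force at its end, in the units of the state.
- bot.get_obs(): the state, without advancing time (a new reading comes with each control period).
- cams.snapshot(name): name is "scene" or "side" or "wrist"; returns a dict with "image" (420x560x3 uint8, red, green, blue), "intrinsics" (3x3 intrinsics, pixels), "k1" (the pictures are not rectified: a ray, as slopes to the right and down, at radius r is drawn at 1 + k1 r^2 times it, then the intrinsics apply), "extrinsics" (4x4, takes a point from world to camera coordinates). Camera axes: x right, y down, z forward; pixel columns grow to the right and rows downward; lengths in m; the calibration is good to about 2 mm. A picture is of the moment at which its call begins. There is no depth.
- bot.sign_off(): hands the job in; it is judged then, once.
The state is a dict: "t": time; "qpos": joint angles; "qvel": joint speeds; "tau": joint torques, N m; "position": TCP position; "tcp_rot": TCP orientation; "wrist_force": force on the tool from outside, world axes, zero at the start; "ft_torque": the same for the moment, N m; "grip_width": opening from 0.0 (shut) to 1.0 (fully open); "grasp_force": force on a finger pad.
Only numpy, scipy, OpenCV 4.12 (cv2) and the standard library are available. Lean on these libraries where they do the work, as an engineer would, in place of code of your own. Each camera call takes 0.05 s, during which the arm holds its last target. There are 200 camera calls.

## Task

Get the plywood board ready for rolling out clay: lay the two guide sticks flat on it, one along each long edge, parallel to the edges and in line with each other, then pull the rolling pin out of its stoneware jar and lay it gently across the middle of both sticks, square to them, with its ends standing out equally on both sides. Leave the jar standing where it is and do not disturb the other things on the bench.

Things in the scene. Friction and masses are not known exactly. Their poses are not given: they have to be found in the camera images.
- board: Fixed plain plywood rolling board, 260 mm long (its x) by 180 mm wide (its y), its top 18 mm above the bench. Origin: centre of its underside, on the bench; x runs along the long edges, roughly away from the robot; z up.
- guide_a: Guide stick: plain pale wooden strip 200 x 25 x 10 mm, 40 g, loose, lying flat on the bench on the robot's left, beside and nearer than the board. Origin: its centre; x along its length, y across its 25 mm width, z through its 10 mm thickness.
- guide_b: Second guide stick, identical, lying flat on the bench on the robot's right. Same axes and origin; the two are interchangeable.
- pin: Rolling pin: plain pale wooden rod, no handles, 30 mm diameter, 200 mm long, 70 to 140 g. Origin: its mid-length; z along its axis, at the start towards its upper end. It stands loose in pin_jar, leaning about 14 degrees against the rim in any direction, with about 100 mm standing out above the rim; it slides out freely along its axis. Lying, it rolls but soon comes to rest.
- pin_foot (a point): Centre of the rolling pin's end face that stands down in the jar at the start, 100 mm from the pin's origin along its -z.
- pin_jar: Loose stoneware tool jar that holds the rolling pin, 0.6 kg, 70 mm outside diameter (73 at the rim), 105 mm high, bore 54 mm, floor 6 mm thick. Left or right of the board, at its far end. Origin: centre of its underside; z up.
- brush_jar: Identical jar on the other side of the board holding two glaze brushes; leave alone. Origin: centre of its underside.
- brush_a: Thin glaze brush, 205 mm long, leaning in brush_jar and standing out above it up to about 190 mm over the bench; leave alone. Origin: the foot end of its handle, z along it to the bristles.
- brush_b: Second brush in brush_jar, leaning the other way; leave alone. Same origin and axes.
- model_tool: Thin wooden modelling tool, 155 mm long (its x), 15 mm wide, 10 mm high, lying on the bench on the left between the guide stick and the jar; leave alone. Origin: under its middle.
- tub: Lidded white plastic tub, 78 mm diameter, 49 mm high, far left of the bench; leave alone. Origin: centre of its underside.
- test_tile: Terracotta test tile 100 x 100 x 9 mm lying beyond the board on the right; leave alone. Origin: centre of its underside.
- loop_tool: Turning tool with wooden handle and steel loop, 160 mm long (its x), 14 mm high, 32 mm wide, lying beyond the board on the left; leave alone. Origin: on the bench under the rod, 90 mm from the handle's end.
- glaze_jar: Glass jar with black cap, 68 mm diameter, 100 mm high, on the right of the bench; leave alone. Origin: centre of its underside.
Not all that is in view belongs to the job. Leave any yellow look-alike of the pin_jar alone. What is shaped like the pin but blue is not meant.

How it is judged:
On the way:
1. the rolling pin is drawn up out of its jar, its lower end above the rim, with the jar still standing (z of pin_foot in the frame of pin_jar above 0.105 m and angle between pin_jar's own z axis and vertical below 0.3 rad), for 0.1 s.
At the end, for the whole second after the job is handed in: Sticks flat on the board, one each side, within 8 deg of its long edges, centres 57-88 mm from its centre line and 40 mm of mid-length. Pin at rest on both, within 11 deg of square, its middle within 22 mm of the centre line and 60 mm of mid-length. Jar upright, moved under 40 mm (x of guide_a in the frame of board between -0.04 and 0.04 m and z of guide_a in the frame of board between 0.019 and 0.027 m and angle between the x axis of each of guide_a, guide_b and the x axis of board, either way round below 0.14 rad and angle between the z axis of each of guide_a, guide_b and the z axis of board, either way round below 0.06 rad and x of guide_b in the frame of board between -0.04 and 0.04 m and z of guide_b in the frame of board between 0.019 and 0.027 m and ((y of guide_a in the frame of board between 0.057 and 0.088 m and y of guide_b in the frame of board between -0.088 and -0.057 m) or (y of guide_a in the frame of board between -0.088 and -0.057 m and y of guide_b in the frame of board between 0.057 and 0.088 m)) and angle between the z axis of pin and the y axis of board, either way round below 0.2 rad and x of pin in the frame of board between -0.06 and 0.06 m and y of pin in the frame of board between -0.022 and 0.022 m and z of pin in the frame of board between 0.038 and 0.048 m and contact force between pin and guide_a above 0.05 N and contact force between pin and guide_b above 0.05 N and linear speed of each of pin, guide_a, guide_b below 0.02 m/s and angle between pin_jar's own z axis and vertical below 0.1 rad and distance of pin_jar from where it was at the start of the episode below 0.04 m); the robot touches nothing.
It fails at once if the brush jar is shifted by more than 30 mm, or a brush in it by more than 60 mm (distance of brush_jar from where it was at the start of the episode above 0.03 m or distance of any of brush_a, brush_b from where it was at the start of the episode above 0.06 m).
It fails at once if the modelling tool, tub, test tile, loop tool or glaze jar is shifted by more than 30 mm (distance of any of model_tool, tub, test_tile, loop_tool, glaze_jar from where it was at the start of the episode above 0.03 m).
It fails at once if the jar that holds the rolling pin is tipped over (more than 25 degrees) (angle between pin_jar's own z axis and vertical above 0.44 rad).
It fails at once if the rolling pin is dropped or pressed hard on a guide stick (over 40 N) (contact force between pin and guide_a above 40 N or contact force between pin and guide_b above 40 N).
It also fails if it takes over 72 s, if anything falls off the work surface, if the arm or the gripper's body presses on something with over 40 N, if the wrist force passes 120 N, or if a joint passes its speed limit or range.

## Working session

There is one attempt and no reset: what is moved stays moved. The work goes in short steps, Python scripts to look and compute and a tool call to move; the robot and the scene stay as the last step left them, time stands still between calls to the robot, and variables do not carry over. Pictures are saved under pics/ and viewed, at most 11 in all, crops included, and the job is handed in when it is done.

Besides the shell and the picture viewer there is one more tool, called after "Call:" as name(argument=value, ...) on one line, values as JSON. drive_tool: Moves the arm, as the interface text tells. Shift numbers are shares of 0.02 m and turn numbers shares of 0.15 rad, none past 1 either way. Its arguments: {"type":"object","properties":{"commands":{"type":"array","items":{"type":"number","minimum":-1,"maximum":1}},"jaw":{"type":"number"}},"required":["commands"]}

```bash
mkdir -p pics; python3 - <<'E'
from station import bot,cams
import cv2,pickle
print(bot.get_obs())
for n in ["scene","side"]:
    s=cams.snapshot(n); pickle.dump(s,open(n+".pkl","wb"))
    cv2.imwrite(f"pics/{n}0.png",s["image"][:,:,::-1]); print(s["intrinsics"],s["k1"],s["extrinsics"])
E
```

```text
{'t': 0.0, 'qpos': array([ 1.06820605e+00,  1.16481864e-01,  1.44226960e+00, -1.11745196e-05,
        1.58395110e+00, -3.77741683e-02]), 'qvel': array([ 0.00117098,  0.00037423, -0.00064605, -0.00137147, -0.00023101,
       -0.00060171]), 'tau': array([ 1.98926900e-03, -7.21241283e+01, -6.22617459e+01,  7.80890649e-02,
        2.35068711e-02, -3.91979893e-05]), 'position': array([0.30252115, 0.60330086, 0.3020052 ]), 'tcp_rot': array([-3.14048311e+00, -3.07503038e-05,  2.67677639e+00]), 'wrist_force': array([ 0.06950869,  0.07566529, -0.14161071]), 'ft_torque': array([ 0.0138755 , -0.03477408,  0.03787156]), 'grasp_force': 0.0, 'grip_width': 1.0010187103521937}
[[410.4556407    0.         277.26381557]
 [  0.         410.4556407  212.07512108]
 [  0.           0.           1.        ]] -0.09716594951399349 [[-0.51654054  0.85625467 -0.00371517  0.29108831]
 [ 0.57036735  0.34083478 -0.7473371  -0.21310603]
 [-0.63864462 -0.38814892 -0.66443469  1.5660503 ]
 [ 0.          0.          0.          1.        ]]
[[443.38924388   0.         279.29141908]
 [  0.         443.38924388 213.17268184]
 [  0.           0.           1.        ]] 0.034921815747671295 [[-0.97162072 -0.23642719  0.00744015  0.50434556]
 [-0.17837091  0.71164905 -0.67951413  0.17034286]
 [ 0.15536084 -0.66155711 -0.7336247   1.29282015]
 [ 0.          0.          0.          1.        ]]
```

View pics/scene0.png

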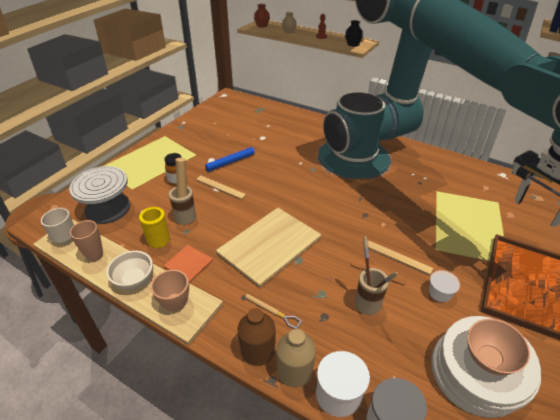

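View pics/side0.png

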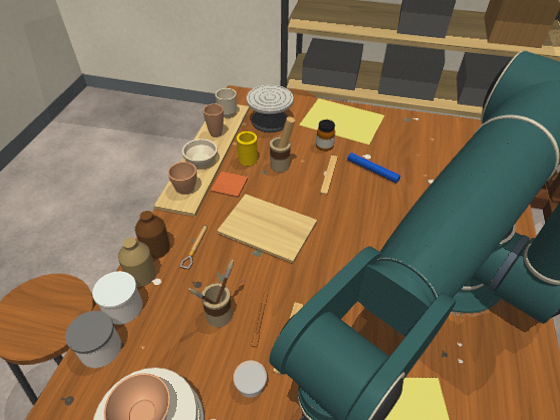

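The scene view shows these:
- Board at about (270,245).
- Pale sticks at (400,257), on the robot's left, and (220,187), on its right.
- Pin in the stoneware jar at (182,200).
- Brush jar at (370,290).

What could be mistaken for the targets: for the pin, the blue rod (230,158) and the brushes (372,262). For the jar, the yellow one (155,228) and the brush jar (370,290). For the sticks, the modelling tool near guide_a. I choose the pale rod at (182,180) and the two pale strips, and check them in one close composite.

```bash
cat > h.py <<'E'
import numpy as np,cv2,pickle
from scipy.spatial.transform import Rotation as R
def load(n): return pickle.load(open(n+".pkl","rb"))
def ray(s,uv):
    K=s["intrinsics"];d=np.array([s["k1"],0,0,0,0])
    p=cv2.undistortPoints(np.array(uv,float).reshape(-1,1,2),K,d)[:,0]
    E=s["extrinsics"];Rm=E[:3,:3];c=-Rm.T@E[:3,3]
    r=np.c_[p,np.ones(len(p))]@Rm
    return c,r
def onz(s,uv,z):
    c,r=ray(s,uv); return c+r*((z-c[2])/r[:,2])[:,None]
def tri(s1,uv1,s2,uv2):
    c1,r1=ray(s1,uv1);c2,r2=ray(s2,uv2);o=[]
    for a,b in zip(r1,r2):
        t=np.linalg.lstsq(np.c_[a,-b],c2-c1,rcond=None)[0]
        p,q=c1+a*t[0],c2+b*t[1];o.append(np.r_[(p+q)/2,np.linalg.norm(p-q)])
    return np.array(o)
def proj(s,P):
    E=s["extrinsics"];return cv2.projectPoints(np.array(P,float).reshape(-1,1,3),cv2.Rodrigues(E[:3,:3])[0],E[:3,3],s["intrinsics"],np.array([s["k1"],0,0,0,0]))[0][:,0]
def crop(s,x,y,w,h,f):
    return cv2.resize(s["image"][y:y+h,x:x+w,::-1],None,fx=f,fy=f,interpolation=cv2.INTER_CUBIC)
E
python3 - <<'E'
from h import *
a,b=load("scene"),load("side")
A=np.hstack([crop(a,150,140,100,100,4),crop(b,260,110,100,100,4)])
B=np.hstack([crop(a,345,230,100,50,4),crop(b,220,265,100,50,4)])
cv2.imwrite("pics/c1.png",np.vstack([A,B]))
E
```

```text
(no output)
```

View pics/c1.png

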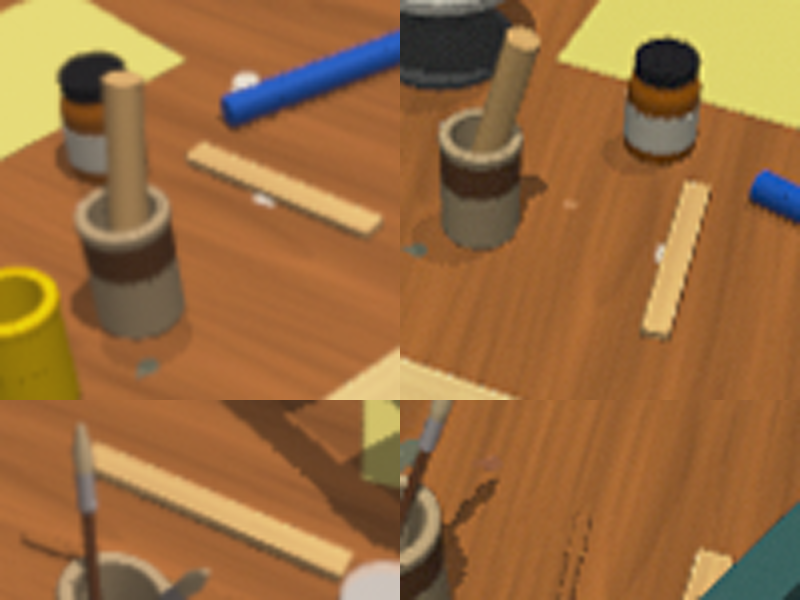

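The crop confirms the choice. The pale pin leans in the stoneware jar, with its top at scene (181,160) and side (291,120). The right stick is centred at scene (221,186) and side (329,174), and the left stick runs across scene (368..433, 242..373).

```bash
python3 - <<'E'
from h import *
np.set_printoptions(precision=4,suppress=True)
a,b=load("scene"),load("side")
f=lambda P,ox,oy:[((x)/4+ox-.4,(y)/4+oy-.4) for x,y in P]
A=f([(188,157),(205,143),(382,215),(368,229),(123,78),(124,213)],150,140)
B=f([(285,182),(311,187),(268,332),(242,330),(123,40),(81,139)],260,110)
# b corners order: match by trying world
print(onz(a,A[:4],.01));print(onz(b,B[:4],.01))
mean=lambda L:[tuple(np.mean(L,0))]
print("gb,pintop,rim",tri(a,mean(A[:4])+A[4:],b,mean(B[:4])+B[4:]))
print("board",onz(a,[(218,243),(269,210),(321,238),(263,281)],.018),onz(b,[(249,197),(316,226),(294,259),(218,231)],.018))
G=f([(92,44),(105,44),(353,155),(343,171)],345,230)
G[0]=(345+85/4,230+65/4)
G=f([(88,60),(98,44),(353,154),(344,169)],345,230)
print("ga",onz(a,G,.01), onz(b,f([(300,152),(333,157)],220,265),.01))
# pin axis as plane intersection
def plane(s,P):
    c,r=ray(s,P);n=np.cross(r[0],r[1]);return n/np.linalg.norm(n)
d=np.cross(plane(a,f([(123,78),(127,200)],150,140)),plane(b,f([(123,40),(97,135)],260,110)));d/=np.linalg.norm(d);d*=np.sign(d[2])
print("axis",d,np.degrees(np.arccos(d[2])))
E
```

```text
[[ 0.4285 -0.415   0.01  ]
 [ 0.4045 -0.4152  0.01  ]
 [ 0.4078 -0.2207  0.01  ]
 [ 0.4291 -0.2203  0.01  ]]
[[ 0.427  -0.4227  0.01  ]
 [ 0.4027 -0.4215  0.01  ]
 [ 0.4095 -0.2248  0.01  ]
 [ 0.4312 -0.2218  0.01  ]]
gb,pintop,rim [[ 0.4177 -0.3154  0.0112  0.0025]
 [ 0.5644 -0.332   0.2036  0.0014]
 [ 0.5969 -0.3236  0.102   0.0015]]
board [[ 0.6472 -0.1523  0.018 ]
 [ 0.4462 -0.1014  0.018 ]
 [ 0.4738  0.0972  0.018 ]
 [ 0.6982  0.0368  0.018 ]] [[ 0.655  -0.1333  0.018 ]
 [ 0.4162 -0.0616  0.018 ]
 [ 0.4554  0.0803  0.018 ]
 [ 0.7059  0.032   0.018 ]]
ga [[0.422  0.2222 0.01  ]
 [0.4027 0.2225 0.01  ]
 [0.4122 0.4189 0.01  ]
 [0.429  0.4171 0.01  ]] [[0.4233 0.2179 0.01  ]
 [0.4008 0.2163 0.01  ]]
axis [-0.1955 -0.0083  0.9807] 11.282656642844115
```

```bash
cat >> h.py <<'E'
from scipy.linalg import expm,logm
def T(p,Rm): M=np.eye(4);M[:3,:3]=Rm;M[:3,3]=p;return M
def down(ydeg):  # tool down, its y axis at world angle ydeg
    return R.from_euler('xyz',[np.pi,0,np.radians(ydeg+90)]).as_matrix()
def cur(o): return T(o["position"],R.from_euler('xyz',o["tcp_rot"]).as_matrix())
def plan(M0,M1,n=None):
    D=np.linalg.inv(M0)@M1
    for k in range(1,60):
        S=expm(np.real(logm(D))/k);r=np.r_[S[:3,3]/.02,R.from_matrix(S[:3,:3]).as_rotvec()/.15]
        if abs(r).max()<=1 and (n is None or k>=n): break
    print(k,"x",np.round(r,2)); return M1
E
python3 - <<'E'
from h import *
from station import bot
np.set_printoptions(precision=3,suppress=True)
a,b=load("scene"),load("side")
for s,roi in ((a,(205,200,130,90)),(b,(205,185,125,85))):
    x,y,w,h=roi;im=s["image"][y:y+h,x:x+w].astype(int)
    hsv=cv2.cvtColor(s["image"][y:y+h,x:x+w],cv2.COLOR_RGB2HSV)
    m=((im[...,1]>130)).astype(np.uint8)
    m=cv2.morphologyEx(m,cv2.MORPH_OPEN,np.ones((3,3)))
    c=max(cv2.findContours(m,0,1)[0],key=cv2.contourArea)
    q=cv2.minAreaRect(c)
    hull=cv2.convexHull(c);ap=cv2.approxPolyDP(hull,5,True)[:,0]+[x,y]
    print(ap.tolist());P=onz(s,ap,.018);print(P,P.mean(0),np.linalg.norm(np.diff(np.r_[P,P[:1]],axis=0),axis=1))
print("brushjar rim",onz(a,[(371,283)],.105),onz(b,[(217,299)],.105),"model",onz(b,[(266,293),(254,346)],.01))
M=cur(bot.get_obs());plan(M,T([.4165,.32,.28],down(-2.5)))
E
```

```text
[[320, 233], [261, 283], [217, 251], [276, 208]]
[[ 0.456  0.085  0.018]
 [ 0.707  0.036  0.018]
 [ 0.674 -0.135  0.018]
 [ 0.426 -0.087  0.018]] [ 0.566 -0.025  0.018] [0.255 0.174 0.252 0.175]
[[245, 194], [315, 219], [293, 260], [218, 231]]
[[ 0.672 -0.144  0.018]
 [ 0.425 -0.09   0.018]
 [ 0.457  0.085  0.018]
 [ 0.706  0.032  0.018]] [ 0.565 -0.029  0.018] [0.253 0.177 0.254 0.179]
brushjar rim [[0.629 0.303 0.105]] [[0.603 0.312 0.105]] model [[0.507 0.207 0.01 ]
 [0.496 0.365 0.01 ]]
16 x [-0.99 -0.19  0.07 -0.    0.    0.48]
```

Call:
drive_tool(commands=[-0.99,-0.19,0.07,0,0,0.48,-0.99,-0.19,0.07,0,0,0.48,-0.99,-0.19,0.07,0,0,0.48,-0.99,-0.19,0.07,0,0,0.48,-0.99,-0.19,0.07,0,0,0.48,-0.99,-0.19,0.07,0,0,0.48,-0.99,-0.19,0.07,0,0,0.48,-0.99,-0.19,0.07,0,0,0.48], jaw=-0.2)

```text
t: 1.1
position: [0.4009, 0.4775, 0.2911]
tcp_rot: [-3.141, 0.0, 2.098]
wrist_force: [0.0, 0.2, 0.5]
grip_width: 0.599
grasp_force: 0.0
```

Call:
drive_tool(commands=[-0.99,-0.19,0.07,0,0,0.48,-0.99,-0.19,0.07,0,0,0.48,-0.99,-0.19,0.07,0,0,0.48,-0.99,-0.19,0.07,0,0,0.48,-0.99,-0.19,0.07,0,0,0.48,-0.99,-0.19,0.07,0,0,0.48,-0.99,-0.19,0.07,0,0,0.48,-0.99,-0.19,0.07,0,0,0.48,0,0,0,0,0,0])

```text
t: 2.22
position: [0.4146, 0.3189, 0.2803]
tcp_rot: [3.142, 0.0, 1.524]
wrist_force: [-0.1, -1.3, -0.4]
grip_width: 0.597
grasp_force: 0.0
```

```bash
python3 - <<'E'
from h import *
from station import bot,cams
np.set_printoptions(precision=4,suppress=True)
a,b=load("scene"),load("side")
print("brushtip",tri(a,[(366,240)],b,[(231,262)]))
for n in ["wrist","side"]:
    s=cams.snapshot(n);pickle.dump(s,open(n+"1.pkl","wb"))
    cv2.imwrite(f"pics/{n}1.png",s["image"][:,:,::-1])
o=bot.get_obs();print(o["position"],o["tcp_rot"],o["t"],o["grip_width"])
E
```

```text
brushtip [[0.5802 0.2555 0.1882 0.0054]]
[0.4148 0.3199 0.2804] [ 3.1416 -0.0002  1.5261] 2.325 0.6031774224491706
```

View pics/wrist1.png

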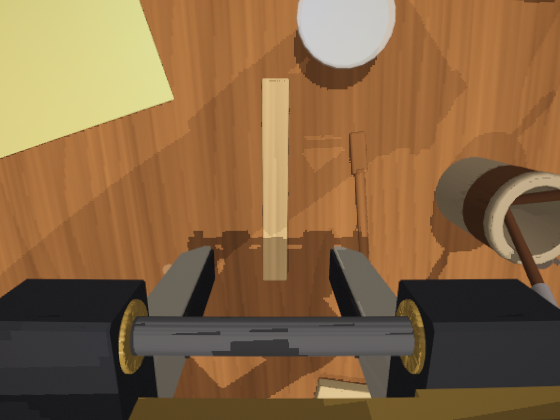

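The wrist view shows guide_a clearly: far end (263..289,79), near end (264..287,279), with the modelling tool at (360,190) well to its right.

```bash
python3 - <<'E'
from h import *
from station import bot
np.set_printoptions(precision=4,suppress=True)
w=load("wrist1");P=onz(w,[(263,80),(289,80),(287,279),(264,279)],.01)
print(P,P.mean(0)); d=(P[0]+P[1]-P[2]-P[3]);print(np.degrees(np.arctan2(d[1],d[0])))
# height check: image from the far scene view vs wrist
a=load("scene");print(tri(a,[(399.3,256)],w,[tuple(np.mean([(263,80),(289,80),(287,279),(264,279)],0))]))
print("model",onz(w,[(350,132),(366,132),(357,250),(369,250)],.01))
c=P.mean(0);hd=np.degrees(np.arctan2(d[1],d[0]))
M=cur(bot.get_obs())
M=plan(M,T([c[0],c[1],.087],down(hd-90)))
E
```

```text
[[0.4119 0.4157 0.01  ]
 [0.4352 0.4146 0.01  ]
 [0.4262 0.2194 0.01  ]
 [0.4025 0.2205 0.01  ]] [0.419  0.3175 0.01  ]
87.29565207124418
[[0.4192 0.3232 0.0125 0.0034]]
model [[0.4903 0.366  0.01  ]
 [0.5052 0.3653 0.01  ]
 [0.4983 0.248  0.01  ]
 [0.5105 0.2474 0.01  ]]
10 x [-0.01  0.02  0.97  0.   -0.    0.  ]
```

Call:
drive_tool(commands=[0,0.02,0.97,0,0,0,0,0.02,0.97,0,0,0,0,0.02,0.97,0,0,0,0,0.02,0.97,0,0,0,0,0.02,0.97,0,0,0,0,0.02,0.97,0,0,0,0,0.02,0.97,0,0,0,0,0.02,0.97,0,0,0,0,0.02,0.97,0,0,0,0,0.02,0.9,0,0,0])

```text
t: 3.58
position: [0.4187, 0.3194, 0.0865]
tcp_rot: [-3.142, 0.0, 1.525]
wrist_force: [0.3, 0.1, 0.5]
grip_width: 0.604
grasp_force: 0.0
```

Call:
drive_tool(commands=[0,0,0,0,0,0,0,0,0,0,0,0,0,0,0,0,0,0,0,0,0,0,0,0,0,0,0,0,0,0], jaw=1)

```text
t: 4.2
position: [0.4189, 0.3196, 0.0883]
tcp_rot: [3.141, -0.001, 1.525]
wrist_force: [-0.7, -0.1, 5.6]
grip_width: 0.263
grasp_force: 30.0
```

Call:
drive_tool(commands=[0,0,-0.9,0,0,0,0,0,-0.9,0,0,0,0,0,-0.9,0,0,0,0,0,-0.9,0,0,0,0,0,0,0,0,0])

```text
t: 4.82
position: [0.4192, 0.3198, 0.1616]
tcp_rot: [3.139, -0.002, 1.525]
wrist_force: [0.0, 0.7, -0.2]
grip_width: 0.265
grasp_force: 30.0
```

```bash
python3 - <<'E'
from h import *
from station import bot
o=bot.get_obs();print(o["position"],o["tcp_rot"],o["t"],o["grip_width"],o["grasp_force"])
M=cur(o)
C=np.array([.566,-.027]);by=np.array([.198,.980])
p=C+.0725*by;print(p)
M=plan(M,T([.44,.07,.17],down(78.6)))
M=plan(M,T([*p,.17],down(78.6)))
E
```

```text
[0.41916344 0.31977558 0.16161889] [ 3.13947839e+00 -1.61642100e-03  1.52482698e+00] 4.825 0.2654364437914352 29.99983459711075
[0.580355 0.04405 ]
12 x [-0.99 -0.57 -0.04  0.    0.   -0.79]
8 x [-0.89  0.01 -0.    0.   -0.   -0.  ]
```

Call:
drive_tool(commands=[-0.99,-0.57,-0.04,0,0,-0.79,-0.99,-0.57,-0.04,0,0,-0.79,-0.99,-0.57,-0.04,0,0,-0.79,-0.99,-0.57,-0.04,0,0,-0.79,-0.99,-0.57,-0.04,0,0,-0.79,-0.99,-0.57,-0.04,0,0,-0.79,-0.99,-0.57,-0.04,0,0,-0.79,-0.99,-0.57,-0.04,0,0,-0.79,-0.99,-0.57,-0.04,0,0,-0.79,-0.99,-0.57,-0.04,0,0,-0.79])

```text
t: 6.08
position: [0.4111, 0.1034, 0.1672]
tcp_rot: [-3.141, -0.0, 2.714]
wrist_force: [1.1, 0.6, 0.6]
grip_width: 0.26
grasp_force: 30.0
```

Call:
drive_tool(commands=[-0.99,-0.57,-0.04,0,0,-0.79,-0.99,-0.57,-0.04,0,0,-0.79,-0.89,0.01,0,0,0,0,-0.89,0.01,0,0,0,0,-0.89,0.01,0,0,0,0,-0.89,0.01,0,0,0,0,0,0,0,0,0,0])

```text
t: 6.95
position: [0.5099, 0.0554, 0.1685]
tcp_rot: [-3.141, -0.001, 2.946]
wrist_force: [0.5, -0.2, -0.6]
grip_width: 0.259
grasp_force: 30.0
```

```bash
python3 - <<'E'
from h import *
from station import bot,cams
np.set_printoptions(precision=4,suppress=True)
for n in ["wrist"]:
    s=cams.snapshot(n);pickle.dump(s,open(n+"2.pkl","wb"))
    cv2.imwrite(f"pics/{n}2.png",s["image"][:,:,::-1])
o=bot.get_obs();print(o["position"],o["tcp_rot"],o["t"],o["grip_width"])
M=cur(o)
p=np.array([.5804,.044])
M=plan(M,T([*p,.17],down(78.6)));M=plan(M,T([*p,.109],down(78.6)))
print(proj(s,[[.457,.085,.018],[.7065,.034,.018],[.673,-.14,.018],[.4255,-.088,.018]]))
E
```

```text
[0.5094 0.0555 0.1685] [-3.1412 -0.0015  2.9466] 7.0 0.26358332514996
4 x [-0.9   0.03 -0.02 -0.   -0.    0.01]
4 x [ 0.   -0.    0.76  0.   -0.   -0.  ]
[[302.6025 133.1457]
 [293.3102 455.5746]
 [ 76.1543 453.7525]
 [ 20.5465 138.9971]]
```

View pics/wrist2.png

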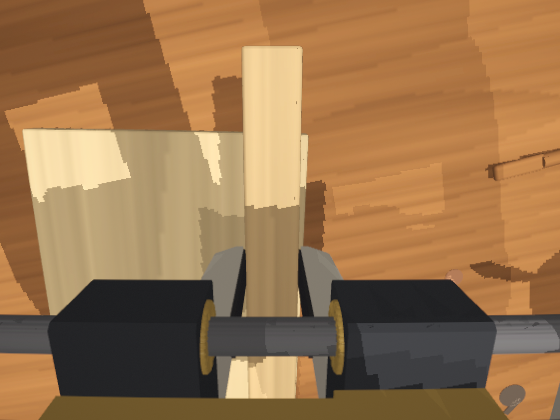

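Held guide runs from (243,46) to (298,300). The near board corners are at (24,129) and (308,135), 5-10 px off my prediction, so I refine the board pose.

```bash
python3 - <<'E'
from h import *
np.set_printoptions(precision=4,suppress=True)
s=load("wrist2")
P=onz(s,[(24,129),(308,135),(49,305),(305,190)],.018);print(P)
d=P[0]-P[1];print(np.linalg.norm(d),"heading near edge +90:",np.degrees(np.arctan2(d[1],d[0]))+90)
e=P[2]-P[0];print("left edge",np.degrees(np.arctan2(e[1],e[0])))
for t in (-11.4,-12):
    bx=np.array([np.cos(np.radians(t)),np.sin(np.radians(t))]);print("C",(P[0]+P[1])[:2]/2+.13*bx)
E
```

```text
[[ 0.4201 -0.0836  0.018 ]
 [ 0.4587  0.0881  0.018 ]
 [ 0.539  -0.1112  0.018 ]
 [ 0.4924  0.0803  0.018 ]]
0.17593819734422542 heading near edge +90: -12.67227137705045
left edge -13.051943486837752
C [ 0.5669 -0.0235]
C [ 0.5666 -0.0248]
```

Call:
drive_tool(commands=[-0.9,0.04,0,0,0,0.03,-0.9,0.04,0,0,0,0.03,-0.9,0.04,0,0,0,0.03,-0.9,0.04,0,0,0,0.03,0,0,0.75,0,0,0,0,0,0.75,0,0,0,0,0,0.7,0,0,0,0,0,0.6,0,0,0,0,0,0,0,0,0])

```text
t: 8.12
position: [0.5803, 0.0443, 0.1122]
tcp_rot: [-3.141, -0.002, 2.929]
wrist_force: [0.4, 0.4, 0.5]
grip_width: 0.266
grasp_force: 30.0
```

```bash
python3 - <<'E'
from station import bot
o=bot.get_obs();print(o["position"],o["tcp_rot"],o["wrist_force"])
E
```

```text
[0.58032284 0.04428277 0.11219084] [-3.14119357e+00 -1.59887385e-03  2.92884627e+00] [0.36798711 0.44829089 0.4607751 ]
```

Call:
drive_tool(commands=[0,0,0.26,0,0,0,0,0,0,0,0,0])

```text
t: 8.38
position: [0.5809, 0.0442, 0.1081]
tcp_rot: [-3.142, 0.0, 2.929]
wrist_force: [-0.1, 0.1, -0.5]
grip_width: 0.259
grasp_force: 30.0
```

Call:
drive_tool(commands=[0,0,0,0,0,0,0,0,0,0,0,0,0,0,0,0,0,0,0,0,-0.5,0,0,0,0,0,-1,0,0,0,0,0,-1,0,0,0,0,0,-1,0,0,0,0,0,-1,0,0,0], jaw=-0.2)

```text
t: 9.38
position: [0.5809, 0.0443, 0.2]
tcp_rot: [3.141, 0.001, 2.929]
wrist_force: [0.0, 0.1, 0.4]
grip_width: 0.598
grasp_force: 0.0
```

```bash
python3 - <<'E'
from h import *
from station import bot
o=bot.get_obs();M=cur(o);a,b=load("scene"),load("side")
print(o["position"],tri(a,[(173,159)],b,[(326,126)]))
M1=plan(M,T([.4185,-.300,.25],down(-1.5)))
E
```

```text
[0.58091224 0.04427517 0.19997906] [[ 0.4618553  -0.47848239  0.09319958  0.00131107]]
19 x [-0.45 -0.99 -0.13  0.    0.    0.49]
```

```bash
python3 - <<'E'
from h import *
from station import bot
M=cur(bot.get_obs())
M=plan(M,T([.43,-.06,.24],down(38)))
M=plan(M,T([.4185,-.300,.26],down(-1.5)))
E
```

```text
9 x [ 0.45 -0.94 -0.22  0.    0.    0.51]
12 x [-0.94 -0.39 -0.08  0.   -0.    0.38]
```

Call:
drive_tool(commands=[0.45,-0.94,-0.22,0,0,0.51,0.45,-0.94,-0.22,0,0,0.51,0.45,-0.94,-0.22,0,0,0.51,0.45,-0.94,-0.22,0,0,0.51,0.45,-0.94,-0.22,0,0,0.51,0.45,-0.94,-0.22,0,0,0.51,0.45,-0.94,-0.22,0,0,0.51,0.45,-0.94,-0.22,0,0,0.51,0.45,-0.94,-0.22,0,0,0.51])

```text
t: 10.5
position: [0.4289, -0.0606, 0.2387]
tcp_rot: [3.141, 0.0, 2.238]
wrist_force: [-1.0, -0.2, -0.3]
grip_width: 0.602
grasp_force: 0.0
```

Call:
drive_tool(commands=[-0.94,-0.39,-0.08,0,0,0.38,-0.94,-0.39,-0.08,0,0,0.38,-0.94,-0.39,-0.08,0,0,0.38,-0.94,-0.39,-0.08,0,0,0.38,-0.94,-0.39,-0.08,0,0,0.38,-0.94,-0.39,-0.08,0,0,0.38,-0.94,-0.39,-0.08,0,0,0.38,-0.94,-0.39,-0.08,0,0,0.38,-0.94,-0.39,-0.08,0,0,0.38,-0.94,-0.39,-0.08,0,0,0.38])

```text
t: 11.75
position: [0.4334, -0.2618, 0.2547]
tcp_rot: [3.141, 0.0, 1.668]
wrist_force: [0.0, 0.3, -0.0]
grip_width: 0.599
grasp_force: 0.0
```

Call:
drive_tool(commands=[-0.94,-0.39,-0.08,0,0,0.38,-0.94,-0.39,-0.08,0,0,0.38,0,0,0,0,0,0])

```text
t: 12.12
position: [0.4204, -0.3005, 0.2577]
tcp_rot: [3.141, 0.0, 1.555]
wrist_force: [-0.4, 0.5, -0.3]
grip_width: 0.602
grasp_force: 0.0
```

```bash
python3 - <<'E'
from h import *
from station import bot,cams
s=cams.snapshot("wrist");pickle.dump(s,open("wrist3.pkl","wb"));im=s["image"][:,:,::-1]
cv2.imwrite("pics/wrist3.png",im)
b=cams.snapshot("scene");pickle.dump(b,open("scene3.pkl","wb"))
o=bot.get_obs();print(o["position"],o["tcp_rot"],o["t"])
E
```

```text
[ 0.42074901 -0.29951475  0.25735591] [ 3.14137259e+00 -5.97472083e-05  1.55714766e+00] 12.225
```

View pics/wrist3.png

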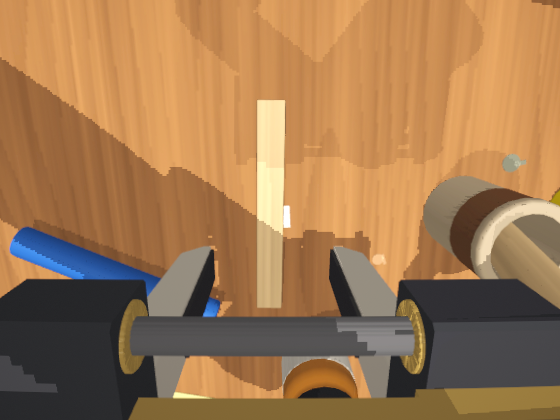

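Guide_b runs from (257..285,100) to (256..282,307). The blue rod's end at (215,310) lies close to the left finger, so I measure its clearance.

```bash
python3 - <<'E'
from h import *
from station import bot
np.set_printoptions(precision=4,suppress=True)
w=load("wrist3");q=[(257,100),(285,100),(282,307),(256,307)];P=onz(w,q,.01)
d=(P[0]+P[1]-P[2]-P[3]);hd=np.degrees(np.arctan2(d[1],d[0]));c=P.mean(0)
print(P,c,hd);print("blue",onz(w,[(218,312),(15,240)],.02),onz(load("scene"),[(206,168),(254,151)],.02))
print("tri",tri(load("scene"),[(221.0,186.0)],w,[tuple(np.mean(q,0))]))
M=plan(cur(bot.get_obs()),T([c[0],c[1]+.02,.087],down(hd-90)),9)
E
```

```text
[[ 0.4097 -0.2216  0.01  ]
 [ 0.4335 -0.222   0.01  ]
 [ 0.4291 -0.4191  0.01  ]
 [ 0.4033 -0.4186  0.01  ]] [ 0.4189 -0.3203  0.01  ] 88.44567277929285
blue [[ 0.367  -0.4176  0.02  ]
 [ 0.1822 -0.341   0.02  ]] [[ 0.3699 -0.4177  0.02  ]
 [ 0.1887 -0.3295  0.02  ]]
tri [[ 0.4194 -0.3126  0.0125  0.0012]]
9 x [-0.   -0.01  0.95  0.   -0.    0.01]
```

Call:
drive_tool(commands=[-0.1,-0.01,0.95,0,0,0.01,-0.1,-0.01,0.95,0,0,0.01,-0.1,-0.01,0.95,0,0,0.01,-0.1,-0.01,0.95,0,0,0.01,-0.1,-0.01,0.95,0,0,0.01,-0.1,-0.01,0.95,0,0,0.01,-0.1,-0.01,0.95,0,0,0.01,-0.1,-0.01,0.95,0,0,0.01,-0.1,-0.01,0.9,0,0,0.01,0,0,0,0,0,0])

```text
t: 13.48
position: [0.4185, -0.3179, 0.0857]
tcp_rot: [-3.141, -0.0, 1.543]
wrist_force: [0.0, -0.1, -0.3]
grip_width: 0.6
grasp_force: 0.0
```

Call:
drive_tool(commands=[0,0,0,0,0,0,0,0,0,0,0,0,0,0,0,0,0,0,0,0,0,0,0,0,0,0,0,0,0,0], jaw=1)

```text
t: 14.1
position: [0.4186, -0.3178, 0.0871]
tcp_rot: [3.141, 0.0, 1.543]
wrist_force: [-0.1, 0.2, 1.9]
grip_width: 0.268
grasp_force: 30.0
```

Call:
drive_tool(commands=[0,0,-0.9,0,0,0,0,0,-0.9,0,0,0,0,0,-0.9,0,0,0,0,0,-0.9,0,0,0,0,0,0,0,0,0])

```text
t: 14.72
position: [0.419, -0.3181, 0.1608]
tcp_rot: [3.139, 0.002, 1.543]
wrist_force: [0.2, 0.1, 0.0]
grip_width: 0.262
grasp_force: 30.0
```

```bash
python3 - <<'E'
from h import *
from station import bot
M=cur(bot.get_obs())
C=np.array([.566,-.026]);by=np.array([.211,.977]);bx=np.array([.977,-.211])
p=C-.0725*by;print(p)
M=plan(M,T([.42,-.10,.17],down(77.8)))
M=plan(M,T([*p,.17],down(77.8)))
E
```

```text
[ 0.5507025 -0.0968325]
10 x [ 0.98  0.67 -0.05  0.    0.   -0.92]
7 x [-0.91  0.22 -0.   -0.    0.    0.  ]
```

Call:
drive_tool(commands=[0.98,0.67,-0.05,0,0,-0.92,0.98,0.67,-0.05,0,0,-0.92,0.98,0.67,-0.05,0,0,-0.92,0.98,0.67,-0.05,0,0,-0.92,0.98,0.67,-0.05,0,0,-0.92,0.98,0.67,-0.05,0,0,-0.92,0.98,0.67,-0.05,0,0,-0.92,0.98,0.67,-0.05,0,0,-0.92,0.98,0.67,-0.05,0,0,-0.92,0.98,0.67,-0.05,0,0,-0.92])

```text
t: 15.98
position: [0.4194, -0.0978, 0.1683]
tcp_rot: [3.141, -0.001, 2.928]
wrist_force: [-0.1, -0.7, -0.4]
grip_width: 0.266
grasp_force: 30.0
```

Call:
drive_tool(commands=[-0.91,0.22,0,0,0,0,-0.91,0.22,0,0,0,0,-0.91,0.22,0,0,0,0,-0.91,0.22,0,0,0,0,-0.91,0.22,0,0,0,0,-0.91,0.22,0,0,0,0,-0.91,0.22,0,0,0,0,0,0,0,0,0,0])

```text
t: 16.98
position: [0.5513, -0.096, 0.168]
tcp_rot: [3.142, -0.001, 2.923]
wrist_force: [0.2, -0.0, 0.0]
grip_width: 0.266
grasp_force: 30.0
```

```bash
python3 - <<'E'
from h import *
from station import bot
o=bot.get_obs();M=cur(o);print(o["position"],o["tcp_rot"],o["grip_width"])
M=plan(M,T([.5507,-.0968,.106],down(77.8)))
E
```

```text
[ 0.55134135 -0.09604966  0.16800712] [ 3.14157338e+00 -1.46051247e-03  2.92311301e+00] 0.26633264944944335
4 x [ 0.01 -0.01  0.78  0.   -0.   -0.01]
```

Call:
drive_tool(commands=[0.01,-0.01,0.78,0,0,-0.01,0.01,-0.01,0.78,0,0,-0.01,0.01,-0.01,0.75,0,0,-0.01,0.01,-0.01,0.7,0,0,-0.01,0,0,0,0,0,0])

```text
t: 17.6
position: [0.5495, -0.0967, 0.1073]
tcp_rot: [3.142, -0.002, 2.929]
wrist_force: [0.8, -0.1, -0.5]
grip_width: 0.262
grasp_force: 30.0
```

Call:
drive_tool(commands=[0,0,0,0,0,0,0,0,0,0,0,0,0,0,0,0,0,0,0,0,-0.5,0,0,0,0,0,-1,0,0,0,0,0,-1,0,0,0,0,0,-1,0,0,0,0,0,-1,0,0,0,0,0,-1,0,0,0], jaw=-0.2)

```text
t: 18.73
position: [0.5501, -0.0968, 0.2203]
tcp_rot: [-3.142, 0.0, 2.929]
wrist_force: [-0.1, 0.3, 0.6]
grip_width: 0.602
grasp_force: 0.0
```

Call:
drive_tool(commands=[1,0,-1,0,0,0,1,0,-1,0,0,0,1,0,-1,0,0,0,1,0,-1,0,0,0,1,0,-1,0,0,0,1,0,-1,0,0,0,0,0,0,0,0,0])

```text
t: 19.6
position: [0.4323, -0.0713, 0.3411]
tcp_rot: [-3.142, 0.004, 2.929]
wrist_force: [-0.4, -0.2, 0.5]
grip_width: 0.603
grasp_force: 0.0
```

```bash
python3 - <<'E'
from h import *
from station import bot,cams
S={n:cams.snapshot(n) for n in ["wrist","scene","side"]}
for n in S: pickle.dump(S[n],open(n+"4.pkl","wb"))
o=bot.get_obs();print(o["position"],o["tcp_rot"],o["t"])
W=crop(S["wrist"],0,0,560,420,.85)
A=np.vstack([crop(S["scene"],140,140,100,100,3),crop(S["side"],235,100,100,100,3)])
cv2.imwrite("pics/c4.png",np.hstack([cv2.copyMakeBorder(W,0,600-W.shape[0],0,0,0),A]))
E
```

```text
[ 0.43307499 -0.07149606  0.33813794] [ 3.14157842e+00 -7.39114216e-04  2.92879926e+00] 19.75
```

View pics/c4.png

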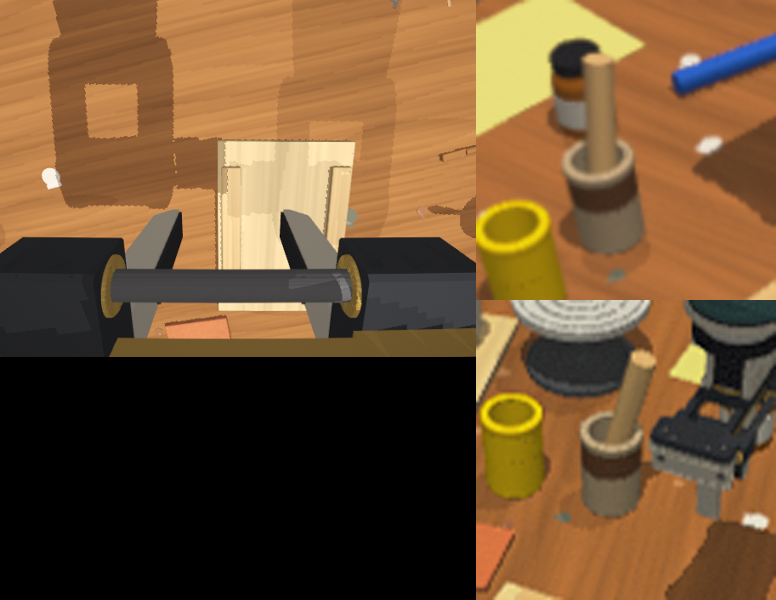

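The wrist part shows both sticks lying on the board, with near ends at crop (222..241,166) and (330..350,166) and board corners at (219,141) and (354,142). The pin still leans in its jar. I check the stick placement and measure the pin axis again.

```bash
python3 - <<'E'
from h import *
np.set_printoptions(precision=4,suppress=True)
s=load("wrist4");u=lambda L:np.array(L)/.85
B=onz(s,u([(219,141),(354,142),(340,212),(219,290)]),.018);print("board",B)
d=B[1]-B[0];print(np.linalg.norm(d),np.degrees(np.arctan2(d[1],d[0]))-90)
t=np.radians(-12.2);Rb=np.array([[np.cos(t),np.sin(t)],[-np.sin(t),np.cos(t)]]);C=np.array([.566,-.026])
C2=(B[0]+B[1])[:2]/2+.13*Rb[0];print("C",C2)
G=onz(s,u([(222,166),(241,166),(330,166),(350,166)]),.028)
print("guide near ends in board",(G[:,:2]-C2)@Rb.T, (B[:,:2]-C2)@Rb.T)
a,b=load("scene4"),load("side4")
f=lambda P,ox,oy:[(x/3+ox-.35,y/3+oy-.35) for x,y in P]
pa=f([(598-476,62),(604-476,165)],140,140);pb=f([(645-476,358-300),(618-476,430-300)],235,100)
pl=lambda s,P:np.cross(*ray(s,P)[1])
top=tri(a,pa[:1],b,pb[:1])[0];dd=np.cross(pl(a,pa),pl(b,pb));dd/=np.linalg.norm(dd)*np.sign(dd[2])
print(top,dd,np.degrees(np.arccos(dd[2])))
print("rim",tri(a,f([(122,160)],140,140),b,f([(611-476,432-300)],235,100)), "bottom ctr", onz(a,f([(609-476,238)],140,140),0),onz(b,f([(611-476,500-300)],235,100),0))
# predicted axis check
for L in (.0,.1): print(proj(a,top[:3]-L*dd),proj(b,top[:3]-L*dd))
E
```

```text
board [[ 0.4202 -0.0844  0.018 ]
 [ 0.4582  0.0861  0.018 ]
 [ 0.5512  0.0566  0.018 ]
 [ 0.6368 -0.1337  0.018 ]]
0.17470289524820737 -12.575336363250315
C [ 0.5663 -0.0266]
guide near ends in board [[-0.0999 -0.0835]
 [-0.0999 -0.0591]
 [-0.0999  0.0554]
 [-0.0999  0.0814]] [[-0.1306 -0.0873]
 [-0.1294  0.0873]
 [-0.0323  0.0781]
 [ 0.0916 -0.0898]]
[ 0.5637 -0.3352  0.2007  0.0069] [-0.2663 -0.109   0.9577] 16.722515299795365
rim [[ 0.598  -0.3242  0.1032  0.0035]] bottom ctr [[ 0.6053 -0.3229  0.    ]] [[ 0.5974 -0.3275  0.    ]]
[[179.7404 159.2736]] [[290.6951 120.0293]]
[[181.5759 190.6476]] [[281.6811 144.0537]]
```

Sticks sit at board y ≈ -71 and +68 mm and x ≈ 0, both in tolerance. Pin top is about (0.564,-0.333,0.202), leaning towards -x, and the jar centre about (0.598,-0.324).

Plan: grip the pin with the tool tilted 60° towards -board y, pull it out along its axis, roll it 90° about tool y, then lay it down.

```bash
cat >> h.py <<'E'
bx=np.array([.9774,-.2113,0]);by=np.array([.2113,.9774,0]);zz=np.array([0,0,1.])
def frame(z,d): # tool z, pin axis d -> tool y = +-z x d, near +bx
    y=np.cross(z,d);y/=np.linalg.norm(y);y*=np.sign(y@bx);return np.c_[np.cross(y,z),y,z]
d0=np.array([-.233,-.06,.970]);d0/=np.linalg.norm(d0)
zt=-np.sin(np.radians(60))*by-.5*zz
Rg=frame(zt,d0);g=np.array([.564,-.3335,.202])-.065*d0
def path(M0,M1):
    D=np.real(logm(np.linalg.inv(M0)@M1))
    for f in np.linspace(0,1,5):
        M=M0@expm(D*f);print("  tcp",M[:3,3].round(3),"tip",(M[:3,3]+.084*M[:3,2]).round(3))
E
python3 - <<'E'
from h import *
from station import bot
np.set_printoptions(precision=3,suppress=True)
M=cur(bot.get_obs());print(g,Rg)
P=T(g-.16*zt,Rg);V=T([.50,-.12,.33],frame(-zz*np.cos(.5)-np.sin(.5)*by,d0))
path(M,V);plan(M,V);path(V,P);plan(V,P);plan(P,T(g-.07*zt,Rg))
E
```

```text
[ 0.579 -0.33   0.139] [[ 0.331  0.926 -0.183]
 [ 0.426 -0.32  -0.846]
 [-0.842  0.203 -0.5  ]]
  tcp [ 0.433 -0.071  0.338] tip [ 0.433 -0.071  0.254]
  tcp [ 0.456 -0.069  0.332] tip [ 0.462 -0.079  0.248]
  tcp [ 0.479 -0.078  0.328] tip [ 0.485 -0.1    0.247]
  tcp [ 0.494 -0.096  0.327] tip [ 0.496 -0.129  0.25 ]
  tcp [ 0.5  -0.12  0.33] tip [ 0.491 -0.159  0.256]
13 x [-0.32  0.17  0.11  0.17 -0.25  0.97]
  tcp [ 0.5  -0.12  0.33] tip [ 0.491 -0.159  0.256]
  tcp [ 0.529 -0.134  0.301] tip [ 0.518 -0.183  0.233]
  tcp [ 0.556 -0.151  0.272] tip [ 0.543 -0.208  0.212]
  tcp [ 0.583 -0.171  0.245] tip [ 0.568 -0.236  0.193]
  tcp [ 0.608 -0.194  0.219] tip [ 0.593 -0.265  0.177]
6 x [ 0.61  0.87  0.97 -0.18 -0.58 -0.14]
5 x [-0.   0.   0.9  0.  -0.   0. ]
```

Call:
drive_tool(commands=[-0.32,0.17,0.11,0.17,-0.25,0.97,-0.32,0.17,0.11,0.17,-0.25,0.97,-0.32,0.17,0.11,0.17,-0.25,0.97,-0.32,0.17,0.11,0.17,-0.25,0.97,-0.32,0.17,0.11,0.17,-0.25,0.97,-0.32,0.17,0.11,0.17,-0.25,0.97,-0.32,0.17,0.11,0.17,-0.25,0.97,-0.32,0.17,0.11,0.17,-0.25,0.97,-0.32,0.17,0.11,0.17,-0.25,0.97,-0.32,0.17,0.11,0.17,-0.25,0.97], jaw=-0.6)

```text
t: 21.0
position: [0.4956, -0.0988, 0.3272]
tcp_rot: [3.08, 0.411, 1.434]
wrist_force: [0.3, -1.0, -1.2]
grip_width: 0.802
grasp_force: 0.0
```

Call:
drive_tool(commands=[-0.32,0.17,0.11,0.17,-0.25,0.97,-0.32,0.17,0.11,0.17,-0.25,0.97,-0.32,0.17,0.11,0.17,-0.25,0.97,0,0,0,0,0,0])

```text
t: 21.5
position: [0.5002, -0.1207, 0.3302]
tcp_rot: [2.947, 0.467, 0.945]
wrist_force: [0.4, 0.3, -0.2]
grip_width: 0.798
grasp_force: 0.0
```

```bash
python3 - <<'E'
from h import *
from station import bot
np.set_printoptions(precision=3,suppress=True)
o=bot.get_obs();print(o["position"],o["qpos"],o["t"])
M=cur(o);P=T(g-.16*zt,Rg)
path(M,P);plan(M,P)
E
```

```text
[ 0.5   -0.121  0.33 ] [-0.083 -0.22   1.764 -0.501  1.657  0.467] 21.5
  tcp [ 0.5   -0.121  0.33 ] tip [ 0.492 -0.16   0.257]
  tcp [ 0.529 -0.135  0.301] tip [ 0.518 -0.183  0.234]
  tcp [ 0.556 -0.152  0.273] tip [ 0.543 -0.209  0.213]
  tcp [ 0.583 -0.171  0.245] tip [ 0.568 -0.236  0.194]
  tcp [ 0.608 -0.194  0.219] tip [ 0.593 -0.265  0.177]
6 x [ 0.62  0.87  0.96 -0.18 -0.58 -0.14]
```

Call:
drive_tool(commands=[0.62,0.87,0.96,-0.18,-0.58,-0.14,0.62,0.87,0.96,-0.18,-0.58,-0.14,0.62,0.87,0.96,-0.18,-0.58,-0.14,0.62,0.87,0.96,-0.18,-0.58,-0.14,0.62,0.87,0.96,-0.18,-0.58,-0.14,0.62,0.87,0.96,-0.18,-0.58,-0.14,0,0,0,0,0,0])

```text
t: 22.38
position: [0.6083, -0.1936, 0.2173]
tcp_rot: [2.762, 1.004, 0.915]
wrist_force: [-0.1, 0.8, 0.5]
grip_width: 0.803
grasp_force: 0.0
```

```bash
python3 - <<'E'
from h import *
from station import bot,cams
np.set_printoptions(precision=3,suppress=True)
s=cams.snapshot("wrist");pickle.dump(s,open("wrist5.pkl","wb"))
o=bot.get_obs();print(o["position"],o["qpos"],o["t"])
im=s["image"][:,:,::-1].copy()
# overlay: predicted pin axis and jar rim
top=g+.065*d0
for P,c in ((top,(0,0,255)),(g,(0,255,0)),(np.array([.598,-.324,.105]),(255,0,0))):
    q=proj(s,P)[0];print(q);cv2.circle(im,tuple(int(v) for v in q),4,c,-1)
cv2.imwrite("pics/w5.png",im)
plan(cur(o),T(g-.07*zt,Rg))
E
```

```text
[ 0.608 -0.193  0.219] [-0.053  0.174  1.698 -1.026  1.555  0.575] 22.425
[273.2   321.013]
[273.431 222.789]
[286.595 166.451]
5 x [ 0.    0.    0.91 -0.    0.    0.  ]
```

View pics/w5.png

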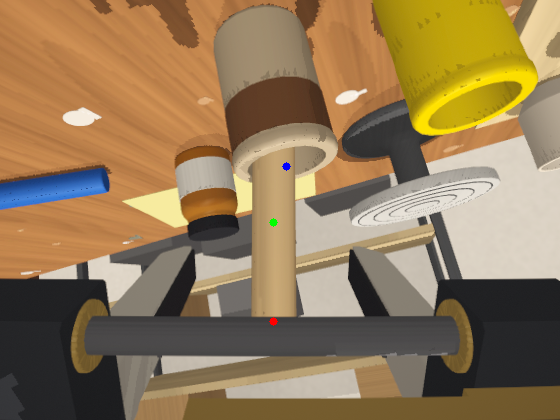

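The pin's axis lies along column 273, just where predicted, centred between the fingers. I check the yellow jar's clearance before moving in.

```bash
python3 - <<'E'
from h import *
a,b=load("scene"),load("side")
print(tri(a,[(154,215)],b,[(247.5,138)]).round(3))
for sy in (-1,1):
  print((g+.014*zt+sy*.055*Rg[:,1]).round(3),(g-.07*zt+sy*.094*Rg[:,1]+.0375*Rg[:,0]).round(3))
E
```

```text
[[ 0.713 -0.324  0.104  0.006]]
[ 0.526 -0.324  0.121] [ 0.517 -0.224  0.123]
[ 0.628 -0.359  0.143] [ 0.691 -0.284  0.161]
```

Call:
drive_tool(commands=[0,0,0.91,0,0,0,0,0,0.91,0,0,0,0,0,0.91,0,0,0,0,0,0.91,0,0,0,0,0,0.91,0,0,0,0,0,0,0,0,0])

```text
t: 23.18
position: [0.591, -0.2719, 0.1743]
tcp_rot: [2.752, 1.002, 0.903]
wrist_force: [-0.0, 0.2, 0.3]
grip_width: 0.801
grasp_force: 0.0
```

Call:
drive_tool(commands=[0,0,0,0,0,0,0,0,0,0,0,0,0,0,0,0,0,0,0,0,0,0,0,0,0,0,0,0,0,0,0,0,0,0,0,0], jaw=1)

```text
t: 23.92
position: [0.5917, -0.2707, 0.1753]
tcp_rot: [2.75, 1.001, 0.902]
wrist_force: [0.2, 0.5, 1.0]
grip_width: 0.312
grasp_force: 30.0
```

```bash
python3 - <<'E'
from h import *
from station import bot
np.set_printoptions(precision=3,suppress=True)
o=bot.get_obs();M=cur(o);print(o["position"],o["wrist_force"],M[:3,:3].T@d0)
P1=T(M[:3,3]+.15*d0,M[:3,:3]);plan(M,P1)
E
```

```text
[ 0.592 -0.271  0.175] [0.214 0.474 0.984] [-0.921  0.004 -0.39 ]
7 x [-0.99  0.   -0.42  0.    0.   -0.  ]
```

Call:
drive_tool(commands=[-0.5,0,-0.21,0,0,0,-0.9,0,-0.38,0,0,0,-0.9,0,-0.38,0,0,0,-0.9,0,-0.38,0,0,0,-0.9,0,-0.38,0,0,0,-0.9,0,-0.38,0,0,0,-0.9,0,-0.38,0,0,0,-0.9,0,-0.38,0,0,0,0,0,0,0,0,0])

```text
t: 25.05
position: [0.5566, -0.2798, 0.3204]
tcp_rot: [2.745, 1.0, 0.898]
wrist_force: [0.6, -0.2, -1.3]
grip_width: 0.316
grasp_force: 30.0
```

```bash
python3 - <<'E'
from h import *
from station import bot,cams
np.set_printoptions(precision=3,suppress=True)
o=bot.get_obs();M=cur(o);print(o["position"],o["wrist_force"],o["grip_width"],o["t"],M[:3,2]@d0)
S={n:cams.snapshot(n) for n in ["scene","side"]}
for n in S: pickle.dump(S[n],open(n+"6.pkl","wb"))
top=M[:3,3]+.07*M[:3,2]+.065*d0
q=[proj(S[n],[top,top-.2*d0]) for n in S];print(q)
ims=[]
for n,k in zip(S,q):
    c=k.mean(0).astype(int);x=max(0,c[0]-66);y=max(0,c[1]-60);im=crop(S[n],x,y,133,150,3);print(n,x,y)
    ims.append(im[:450,:399])
cv2.imwrite("pics/c6.png",np.hstack(ims))
# targets
C=np.array([.5663,-.0265,0])
ang=np.arccos(-M[:3,2]@d0);df=-by
def zf(a): return None
tl=np.pi/2-ang;zfin=np.cos(tl)*-zz+np.sin(tl)*by
Rf=frame(zfin,df);print("check",Rf[:,2]@df,M[:3,2]@d0,Rf.T@df,M[:3,:3].T@d0,"tilt",np.degrees(tl))
E
```

```text
[ 0.557 -0.28   0.32 ] [ 0.551 -0.189 -1.316] 0.31605749560396185 25.05 -0.39022898482371005
[array([[177.833, 108.368],
       [180.603, 174.352]]), array([[303.841,  79.331],
       [286.662, 131.754]])]
scene 113 81
side 229 45
check -0.39021277080939065 -0.39022898482371005 [-0.921  0.    -0.39 ] [-0.921  0.006 -0.39 ] tilt 22.968748253920953
```

View pics/c6.png

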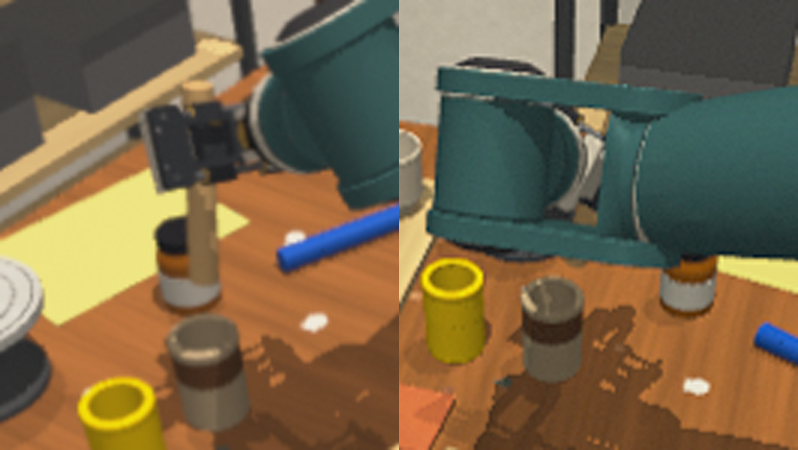

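The pin is out, with its foot at scene (180,175) where predicted, and the jar is standing.

```bash
cat >> h.py <<'E'
C=np.array([.5663,-.0265,0])
tl=np.radians(22.97);zfin=np.cos(tl)*-zz+np.sin(tl)*by;Rf=frame(zfin,-by)
def fin(z,off=0.): return T(C+z*zz-(.035-off)*by-.07*zfin,Rf)
E
python3 - <<'E'
from h import *
from station import bot
np.set_printoptions(precision=3,suppress=True)
M0=cur(bot.get_obs());M1=fin(.16)
D=np.real(logm(np.linalg.inv(M0)@M1))
for f in np.linspace(0,1,7):
    M=M0@expm(D*f);d=M[:3,:3]@[-.921,.0,-.39];gp=M[:3,3]+.07*M[:3,2]
    print(M[:3,3],"top",gp+.065*d,"foot",gp-.135*d)
plan(M0,M1);plan(M1,fin(.047))
E
```

```text
[ 0.557 -0.28   0.318] top [ 0.529 -0.343  0.346] foot [ 0.576 -0.331  0.152]
[ 0.557 -0.26   0.284] top [ 0.531 -0.329  0.296] foot [ 0.584 -0.27   0.112]
[ 0.558 -0.234  0.256] top [ 0.535 -0.304  0.25 ] foot [ 0.591 -0.202  0.088]
[ 0.558 -0.201  0.235] top [ 0.538 -0.269  0.212] foot [ 0.595 -0.129  0.081]
[ 0.558 -0.164  0.223] top [ 0.542 -0.225  0.183] foot [ 0.596 -0.056  0.091]
[ 0.556 -0.126  0.219] top [ 0.544 -0.176  0.165] foot [0.594 0.012 0.118]
[ 0.553 -0.087  0.224] top [ 0.545 -0.124  0.16 ] foot [0.587 0.071 0.16 ]
12 x [ 0.92 -0.31  0.06  0.1   0.8  -0.11]
6 x [-0.37  0.    0.87 -0.    0.    0.  ]
```

Call:
drive_tool(commands=[-0.84,0.2,-0.5,0,0,0,-0.84,0.2,-0.5,0,0,0,0.92,-0.31,0.06,0.1,0.8,-0.11,0.92,-0.31,0.06,0.1,0.8,-0.11,0.92,-0.31,0.06,0.1,0.8,-0.11,0.92,-0.31,0.06,0.1,0.8,-0.11,0.92,-0.31,0.06,0.1,0.8,-0.11,0.92,-0.31,0.06,0.1,0.8,-0.11,0.92,-0.31,0.06,0.1,0.8,-0.11])

```text
t: 26.28
position: [0.5583, -0.1819, 0.2699]
tcp_rot: [3.08, 0.195, 1.259]
wrist_force: [0.2, 0.7, -1.2]
grip_width: 0.314
grasp_force: 30.0
```

Call:
drive_tool(commands=[0.92,-0.31,0.06,0.1,0.8,-0.11,0.92,-0.31,0.06,0.1,0.8,-0.11,0.92,-0.31,0.06,0.1,0.8,-0.11,0.92,-0.31,0.06,0.1,0.8,-0.11,0.92,-0.31,0.06,0.1,0.8,-0.11,0,0,0,0,0,0])

```text
t: 27.02
position: [0.5527, -0.087, 0.2663]
tcp_rot: [-3.137, -0.398, 1.357]
wrist_force: [-0.3, -0.6, -0.7]
grip_width: 0.317
grasp_force: 30.0
```

```bash
python3 - <<'E'
from h import *
from station import bot
np.set_printoptions(precision=3,suppress=True)
o=bot.get_obs();M=cur(o);d=M[:3,:3]@[-.921,.0,-.39];gp=M[:3,3]+.07*M[:3,2]
print(o["t"],o["position"],o["grip_width"],"ctr",gp-.035*d,d)
plan(M,fin(.075))
E
```

```text
27.025 [ 0.553 -0.087  0.266] 0.31746916187268437 ctr [ 0.565 -0.026  0.202] [-0.211 -0.978  0.003]
6 x [-0.41  0.01  0.97 -0.    0.   -0.  ]
```

Down to 75 mm, then I look.

Call:
drive_tool(commands=[-0.41,0.01,0.97,0,0,0,-0.41,0.01,0.97,0,0,0,-0.41,0.01,0.97,0,0,0,-0.41,0.01,0.97,0,0,0,-0.41,0.01,0.97,0,0,0,-0.41,0.01,0.97,0,0,0,0,0,0,0,0,0])

```text
t: 27.9
position: [0.5524, -0.0867, 0.137]
tcp_rot: [-3.132, -0.399, 1.354]
wrist_force: [0.1, 0.3, -1.1]
grip_width: 0.315
grasp_force: 30.0
```

```bash
python3 - <<'E'
from h import *
from station import bot,cams
np.set_printoptions(precision=3,suppress=True)
o=bot.get_obs();M=cur(o);d=M[:3,:3]@[-.921,.0,-.39];gp=M[:3,3]+.07*M[:3,2];c=gp-.035*d
print(o["t"],"ctr",c,d)
S={n:cams.snapshot(n) for n in ["scene","side"]}
ims=[]
for n,(x,y) in zip(S,((205,170),(205,160))):
    pickle.dump(S[n],open(n+"7.pkl","wb"))
    print(n,(proj(S[n],[c+.1*d,c,c-.1*d])-[x,y])*3)
    ims.append(crop(S[n],x,y,133,130,3))
cv2.imwrite("pics/c7.png",np.hstack(ims))
plan(M,fin(.0445))
E
```

```text
27.9 ctr [ 0.565 -0.026  0.072] [-0.211 -0.978  0.001]
scene [[119.975 127.011]
 [192.479 174.998]
 [271.664 227.335]]
side [[228.203  99.08 ]
 [185.284 161.524]
 [138.246 229.947]]
2 x [-0.29  0.03  0.64 -0.03  0.01 -0.01]
```

View pics/c7.png

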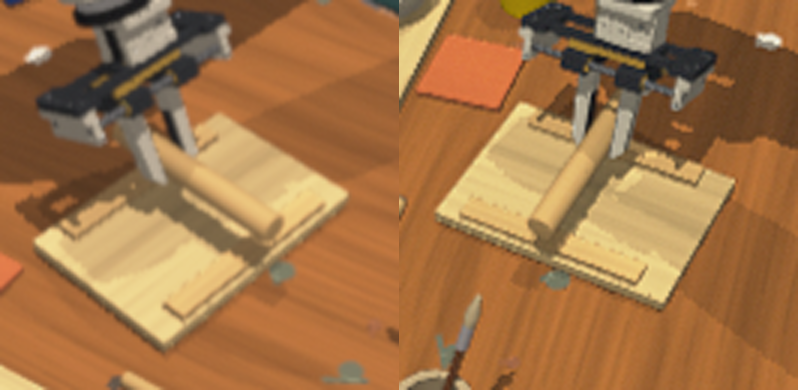

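Pin is level above both sticks, with its foot at scene crop (267,226) as predicted. Lowering slowly.

Call:
drive_tool(commands=[-0.2,0,0.46,0,0,0,-0.2,0,0.46,0,0,0,-0.06,0,0.14,0,0,0,-0.04,0,0.09,0,0,0,0,0,0,0,0,0,0,0,0,0,0,0])

```text
t: 28.75
position: [0.5529, -0.0871, 0.1142]
tcp_rot: [-3.135, -0.399, 1.356]
wrist_force: [-0.1, 0.2, -0.7]
grip_width: 0.317
grasp_force: 30.0
```

Call:
drive_tool(commands=[-0.04,0,0.09,0,0,0,0,0,0,0,0,0])

```text
t: 29.0
position: [0.5527, -0.0871, 0.1118]
tcp_rot: [-3.135, -0.399, 1.356]
wrist_force: [0.7, -0.2, -1.3]
grip_width: 0.313
grasp_force: 30.0
```

Call:
drive_tool(commands=[-0.03,0,0.07,0,0,0,0,0,0,0,0,0])

```text
t: 29.25
position: [0.5527, -0.0871, 0.1102]
tcp_rot: [-3.135, -0.399, 1.356]
wrist_force: [0.2, 0.0, -1.8]
grip_width: 0.315
grasp_force: 30.0
```

Call:
drive_tool(commands=[-0.02,0,0.05,0,0,0,0,0,0,0,0,0])

```text
t: 29.5
position: [0.5527, -0.0871, 0.1092]
tcp_rot: [-3.135, -0.399, 1.356]
wrist_force: [0.5, -0.6, -0.9]
grip_width: 0.318
grasp_force: 30.0
```

Call:
drive_tool(commands=[-0.02,0,0.05,0,0,0,0,0,0,0,0,0])

```text
t: 29.75
position: [0.5528, -0.0871, 0.1082]
tcp_rot: [-3.135, -0.399, 1.356]
wrist_force: [-0.0, 0.3, -1.1]
grip_width: 0.313
grasp_force: 30.0
```

Call:
drive_tool(commands=[-0.02,0,0.05,0,0,0,0,0,0,0,0,0])

```text
t: 30.0
position: [0.5528, -0.0871, 0.1073]
tcp_rot: [-3.135, -0.399, 1.356]
wrist_force: [-0.9, -1.0, 1.8]
grip_width: 0.314
grasp_force: 30.0
```

Call:
drive_tool(commands=[-0.02,0,0.05,0,0,0,0,0,0,0,0,0])

```text
t: 30.25
position: [0.5529, -0.0872, 0.1072]
tcp_rot: [-3.136, -0.399, 1.356]
wrist_force: [-7.0, -1.8, 12.8]
grip_width: 0.313
grasp_force: 30.0
```

Contact. I ease off half a millimetre, open, and retreat along the tool axis.

Call:
drive_tool(commands=[0.01,0,-0.04,0,0,0,0,0,0,0,0,0])

```text
t: 30.5
position: [0.5528, -0.0872, 0.1073]
tcp_rot: [-3.135, -0.399, 1.356]
wrist_force: [-3.1, -0.0, 6.5]
grip_width: 0.314
grasp_force: 30.0
```

Call:
drive_tool(commands=[0,0,0,0,0,0,0,0,0,0,0,0,0,0,0,0,0,0,0,0,0,0,0,0,0,0,0,0,0,0], jaw=-0.2)

```text
t: 31.12
position: [0.5527, -0.0872, 0.1069]
tcp_rot: [-3.135, -0.399, 1.356]
wrist_force: [0.3, -0.4, -0.4]
grip_width: 0.598
grasp_force: 0.0
```

Call:
drive_tool(commands=[0,0,-0.4,0,0,0,0,0,-0.8,0,0,0,0,0,-1,0,0,0,0,0,-1,0,0,0,0,0,-1,0,0,0,0,0,-1,0,0,0,0,0,-1,0,0,0,0,0,-1,0,0,0,0,0,0,0,0,0,0,0,0,0,0,0])

```text
t: 32.38
position: [0.5416, -0.1419, 0.239]
tcp_rot: [-3.134, -0.399, 1.355]
wrist_force: [-0.1, 0.8, -0.5]
grip_width: 0.604
grasp_force: 0.0
```

```bash
python3 - <<'E'
from h import *
from station import bot,cams
np.set_printoptions(precision=3,suppress=True)
o=bot.get_obs();print(o["t"],o["position"],o["wrist_force"])
S={n:cams.snapshot(n) for n in ["scene","side"]}
ims=[]
for n,(x,y) in zip(S,((145,150),(205,130))):
    pickle.dump(S[n],open(n+"8.pkl","wb"))
    ims.append(crop(S[n],x,y,200,140,2)); 
z=[crop(S["scene"],205,195,130,95,3),crop(S["side"],205,180,130,95,3)]
z=[cv2.resize(i,(400,292)) for i in z]
cv2.imwrite("pics/c8.png",np.vstack([np.hstack(ims),np.hstack(z)]))
P=[C+.043*zz+s*.1*by for s in (-1,1)]
for n in S: print(n,proj(S[n],P))
E
```

```text
32.375 [ 0.542 -0.142  0.239] [-0.089  0.799 -0.545]
scene [[245.094 219.818]
 [294.787 253.298]]
side [[280.639 199.346]
 [251.113 242.745]]
```

View pics/c8.png

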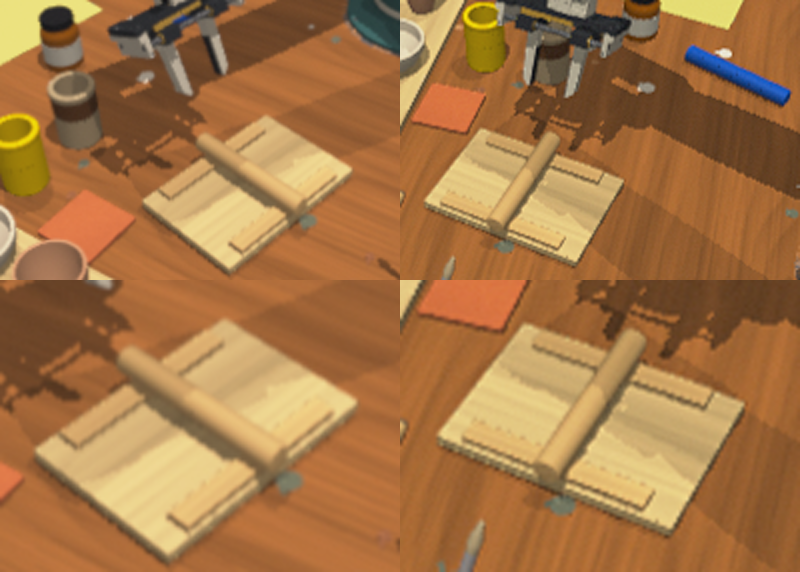

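The pin rests across both sticks, with its ends at scene (294,253) and (246,221) against the ideal (295,253) and (245,220). The jar is upright, the gripper is clear of everything, and nothing else has moved.

```bash
python3 -c "
from station import bot
print(bot.sign_off())"
```

```text
the job is handed in; nothing more can be done
None
```

The job is handed in at about 32 s of the 72 s limit, with no verdict returned: both guide sticks lie flat along the board's long edges, the rolling pin rests centred and square across them, and the last camera views show its jar still upright and nothing else visibly disturbed.

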